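Seat the gas sampling cylinder and draw its piston

TASK

Gently set the aluminium sampling cylinder, with its piston rod in it, down flat in the cradle's pocket, its brass port in the notch, and let go of it. Then take the steel rod by its grip and draw it straight up until there is a gap of 30 mm between its collar and the block, never pulling it out of the bore, with the block staying seated; finish still holding the rod there, not touching the block. Leave the other things on the bench where they are.

Things in the scene. Friction and masses are not known exactly. Their poses are not given: they have to be found in the camera images.
- block_centre (a point): Centre (half-way up) of the loose sampling cylinder: bright aluminium block 66 (x) x 48 (y) x 64 mm high, 0.4 to 0.75 kg, upright on the bench, with a 17 mm vertical bore through its middle holding the rod, whose head stands 32 mm above the block. A brass port stub, 12 mm thick, axis 10 mm above the underside, sticks out 17 mm from the +x end face. Axes are the block's, z up.
- bore_mouth (a point): Centre of the bore's mouth on the top face of the aluminium block, 32 mm above block_centre; axes as the block's, z along the bore.
- rod_grip (a point): Middle of the steel rod's grip, on its axis, 18.5 mm above the collar's underside; z to the head. The rod (0.16 kg) is loose in the bore, 1 mm play across, free to slide and turn, falls back if let go: shank 16 mm diameter, 58 mm long below the collar; collar 26 mm diameter, 5 mm thick, resting on the block at the start; above it a round grip 20 mm diameter, 27 mm high.
- rod_collar (a point): Centre of the underside of the rod's collar, on the rod's axis; z along the rod to its head. Its height over bore_mouth is how far the rod is drawn: 0 at the start, 58 mm would be out of the bore.
- pocket (a point): Centre of the pocket's floor, 8 mm above the bench, in the fixed cradle (plate 110 x 74 mm, dark walls 10 mm thick, 12 mm high above the floor). Pocket 69 (x) x 51 (y) mm: 1.5 mm play all round. A 22 mm notch in the +x wall takes the block's port: block x along pocket x, both roughly away from the robot (within 30 degrees). Cradle, block and blank share three places, left to right, in any order.
- blank: Bystander: solid aluminium block 66 x 48 x 50 mm high, no bore, rod or port. Origin at the centre of its underside.
- reducer: Bystander: small brass pipe reducer, 26 mm diameter, 32 mm high, upright near the robot. Origin at its underside.
- wrench_grip (a point): Bystander: steel wrench 170 mm long lying flat beyond the row of places. The point is on its handle.
- vial: Bystander: small glass jar with a black cap, 44 mm diameter, 85 mm high. Origin at its underside.
- flange: Bystander: steel ring 60 mm in diameter, 12 mm thick, lying flat. Origin at its underside.
- gloves: Bystander: cardboard box 120 x 230 x 70 mm high, at the left. Origin at its underside.
Things that resemble listed ones, but are neither listed nor needed, are in the scene too. What is shaped like the part that bears pocket but pink or red is not meant. What is shaped like the part that bears block_centre but turquoise is not meant.

How it is judged:
By the outcome, as a careful person would: the job done as asked, in the order asked, and still so for the second after the job is handed in, while the arm keeps its last pose, push and grip.
It also fails if it takes over 54 s, if anything falls off the work surface, if the arm or the gripper's body presses on something with over 40 N, if the wrist force passes 120 N, or if a joint passes its speed limit or range.

ROBOT

A 7-joint arm with a two-finger parallel gripper is mounted at the origin on the work surface. World frame = base frame: x ahead of the robot, y to its left, z up, the work surface at z = 0. Lengths are in mm, angles in rad, forces in N, time in s.
With the tool pointing down it reaches from about 400 to 875 mm from the base axis. Payload 4.4 kg.
Tool frame: the origin (TCP) lies at the very end of the fingers, on their centre line; the grasp point (between the pads) lies 19 mm behind it; y points along the fingers, z is the direction in which the jaws open and shut, and the axes are right-handed (so a half turn about y gives the same grasp; the last joint's range is limited). The gripper opens to 85 mm and grips with 20 to 120 N. Pads are 22 mm wide; open, the fingers measure 114 mm over their backs; the gripper's body (76 mm by 85 mm) begins 54 mm behind the grasp point. The pads swing forward as they close: fully open they stand 13 mm farther back than shut.
Start: joints at [-1.217, 0.628, 0.038, 1.517, -0.027, 0.996, -0.02], TCP at [264.904, 593.586, 211.013] pointing down, gripper open.
Joint ranges: [-3.06, 3.06], [-0.37, 2.12], [-1.25, 1.32], [0.18, 2.47], [-1.1, 4.24], [0.23, 1.98], [-2.94, 2.94]. Speed limits (rad/s): [2.57, 2.57, 3.14, 3.14, 3.14, 3.14, 3.14].

INTERFACE

Orientations are given as [roll, pitch, yaw] about the fixed x, y, z axes, in that order (R = Rz(yaw) Ry(pitch) Rx(roll)).
In Python, from cell import ctrl, imaging, finish_job gives the robot as it stands.
- The arm moves only by the shell command python3 -m inch 'ROWS'. ROWS is JSON, one flat list of numbers, 7 for each row, row after row: the opening, from 0 (shut) to 1 (fully open), then the shift along the tool's x, y, z in cm, then the turn, a rotation vector about the tool's x, y, z in degrees. A call has 1 to 12 rows; each row is the pose to reach, as a shift and turn from the pose commanded when the call began, along the tool's axes at that moment; what a row does not reach only later rows make up. A row lasts 1/10 s, in which the tool goes at most 50 mm and 8.59 degrees, less where a joint would pass 70% of its speed; a pose out of reach is approached as far as the arm can. A call with a gripper value outside its range is refused whole. The fingers move at their own pace and stop on an object; the grip force is fixed at half the most. Time passes only in rows, so rows that repeat a pose let the fingers close. It gives the time, the measured TCP pose, the force and the opening at its end, in the units of the state.
- ctrl.read_state(): the state, without advancing time (a new reading comes with each control period).
- imaging.get_image(name): name is "side" or "top" or "wrist"; returns a dict with "img" (420x560x3 uint8, red, green, blue), "fx", "fy", "cx", "cy" (pixels), "dist" ([k1, k2, p1, p2, k3] as OpenCV has them; the pictures are not rectified), "R" (3x3) and "t" (3): a world point X has camera coordinates R X + t. Camera axes: x right, y down, z forward; pixel columns grow to the right and rows downward; lengths in mm; the calibration is good to about 2 mm. A picture is of the moment at which its call begins. There is no depth.
- finish_job(): hands the job in, once; it reports no verdict.
The state is a dict: "clock": time; "qpos": joint angles; "qd": joint speeds; "tau": joint torques, N m; "eef_pos": TCP position; "tool_rot": TCP orientation; "force": force on the tool from outside, world axes, zero at the start; "torque": the same for the moment, N m; "width": finger opening in mm.
Only numpy, scipy, OpenCV 4.12 (cv2) and the standard library are available. Lean on these libraries where they do the work, as an engineer would, in place of code of your own. Each camera call takes 0.05 s, during which the arm holds its last target.

## Working session

There is one attempt and no reset: what is moved stays moved. The work goes in short steps, Python scripts to look and compute and a shell command to move; the robot and the scene stay as the last step left them, time stands still between calls to the robot, and variables do not carry over. Pictures are saved under pics/ and viewed, and the job is handed in when it is done.

```bash
ls; mkdir -p pics
python3 - <<'E'
from cell import ctrl, imaging
import cv2,pickle
s=ctrl.read_state();print(s)
for n in ["side","top","wrist"]:
    d=imaging.get_image(n);pickle.dump(d,open(f"pics/{n}0.pkl","wb"));cv2.imwrite(f"pics/{n}0.png",d["img"][:,:,::-1])
    print(n,d["fx"],d["cx"],d["cy"],d["dist"],d["R"],d["t"])
E
```

```text
pics
{'clock': 0.0, 'qpos': array([-1.21681319,  0.62934415,  0.03843093,  1.51836688, -0.02695956,
        0.99626515, -0.02002001]), 'qd': array([-1.52193733e-05, -1.11956912e-03,  7.52023744e-04, -1.19742739e-03,
        1.27096435e-05, -1.11507107e-03, -8.33637309e-05]), 'tau': array([ 1.97196692e-03, -5.63390672e+01,  1.22642487e+00, -1.93451858e+01,
        1.08194549e-02,  1.00379463e-02,  8.90179876e-06]), 'eef_pos': array([264.62962379, 592.98033187, 210.09055601]), 'tool_rot': array([-1.57266144e+00, -5.17857327e-05, -4.19772144e-01]), 'force': array([-0.07373507, -0.13536959, -0.41107083]), 'torque': array([ 0.01502437,  0.05124092, -0.02874187]), 'width': 85.31398036645871}
side 445.6741884473764 276.75572644731005 207.05480126482175 [-0.02032401  0.          0.          0.          0.        ] [[ 0.98809673 -0.15240344 -0.02092935]
 [-0.10986147 -0.60386036 -0.78948282]
 [ 0.10768149  0.78238473 -0.61341571]] [-542.54311047  160.18733204 1162.74228427]
top 430.722656193792 286.737732365285 212.5982688407306 [-0.10182932  0.          0.          0.          0.        ] [[-0.00330687 -0.99956251 -0.0293913 ]
 [-0.98446334  0.00841407 -0.17538851]
 [ 0.17555908  0.02835467 -0.98406048]] [  77.40453119  564.89531582 1230.66867537]
wrist 367.32716273075226 274.7573675307294 211.25828583313145 [-0.09062016  0.          0.          0.          0.        ] [[ 0.40714813  0.91335963 -0.00214097]
 [ 0.86989774 -0.38705751  0.3057195 ]
 [ 0.27840317 -0.12633555 -0.95211922]] [-648.82497649  -41.03603064  379.80493922]
```

View pics/top0.png

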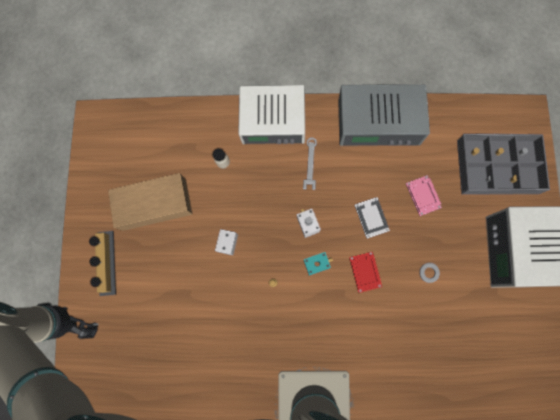

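View pics/side0.png

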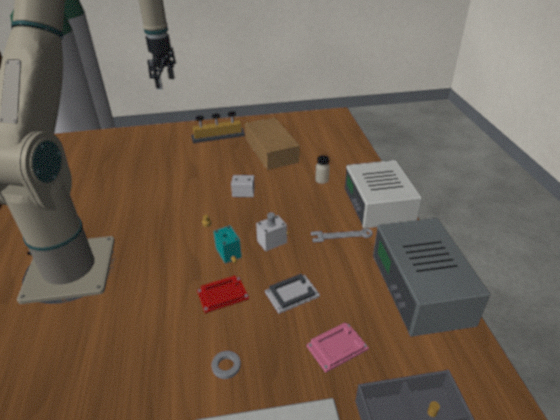

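View pics/wrist0.png

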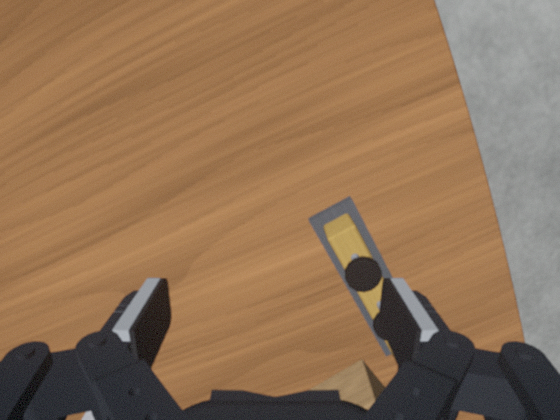

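The top picture shows the bored block near (309,222), the dark-walled cradle at (372,217), the blank at (226,242) and a turquoise decoy at (318,263). Next I enlarge the area.

Run:
```python
import cv2
a=cv2.imread("pics/top0.png")[170:300,280:450];cv2.imwrite("pics/topz.png",cv2.resize(a,None,fx=4.5,fy=4.5,interpolation=cv2.INTER_CUBIC))
a=cv2.imread("pics/side0.png")[200:320,190:340];cv2.imwrite("pics/sidez.png",cv2.resize(a,None,fx=5,fy=5,interpolation=cv2.INTER_CUBIC))
```

```text
(no output)
```

View pics/topz.png

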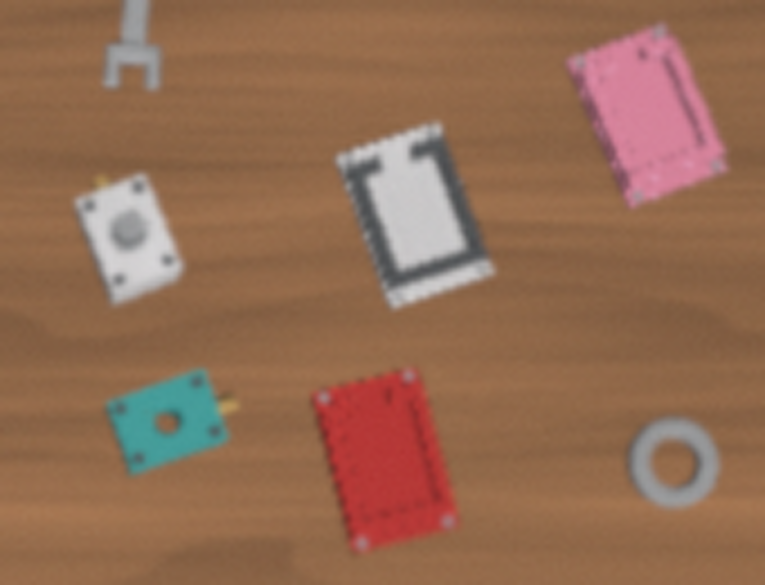

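View pics/sidez.png

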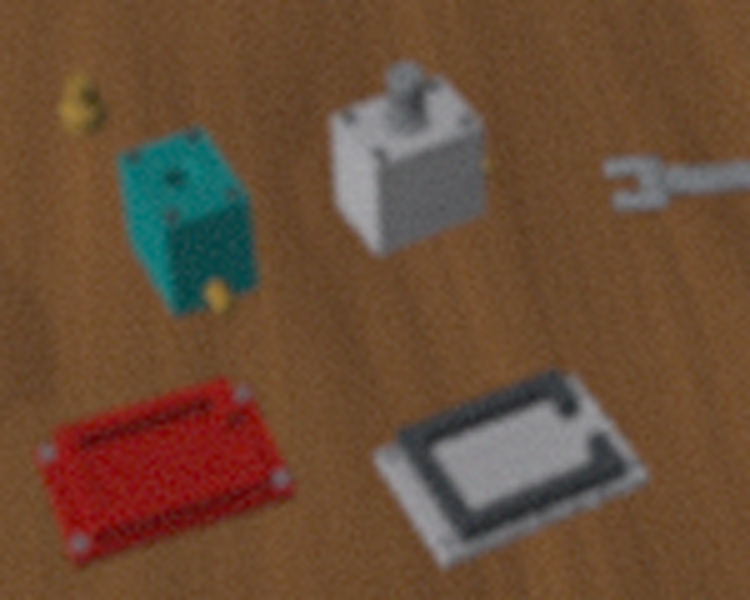

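```bash
cat > h.py <<'E'
import cv2,numpy as np,pickle
from cell import ctrl,imaging
def K(d): return np.array([[d["fx"],0,d["cx"]],[0,d["fy"],d["cy"]],[0,0,1.]])
def cast(d,px,z):
    px=np.array(px,float).reshape(-1,1,2)
    u=cv2.undistortPoints(px,K(d),np.array(d["dist"]))[:,0]
    r=np.c_[u,np.ones(len(u))]@d["R"]; c=-d["R"].T@d["t"]
    return c+r*((z-c[2])/r[:,2])[:,None]
def proj(d,X):
    rv=cv2.Rodrigues(np.array(d["R"]))[0]
    return cv2.projectPoints(np.array(X,float).reshape(-1,1,3),rv,np.array(d["t"]),K(d),np.array(d["dist"]))[0][:,0]
def tool():
    s=ctrl.read_state(); r,p,y=s["tool_rot"]
    from scipy.spatial.transform import Rotation as Ro
    return s,Ro.from_euler("xyz",[r,p,y]).as_matrix(),s["eef_pos"]
def snap(n,name,zoom=None):
    d=imaging.get_image(n);pickle.dump(d,open(f"pics/{name}.pkl","wb"));a=np.ascontiguousarray(d["img"][:,:,::-1])
    cv2.imwrite(f"pics/{name}.png",a);return d
def goal(xyz,yaw):
    """shift along tool axes (cm) and tool-y turn (deg) to bring TCP to xyz, pointing down with yaw"""
    from scipy.spatial.transform import Rotation as Ro
    s,R,p=tool(); G=Ro.from_euler("xyz",[-np.pi/2,0,yaw]).as_matrix()
    print("shift cm",np.round(R.T@(np.array(xyz)-p)/10,2),"turn deg",np.round(np.degrees(Ro.from_matrix(R.T@G).as_rotvec()),2))
E
python3 - <<'E'
from h import *
d=pickle.load(open("pics/top0.pkl","rb"))
o=np.array([280,170])
f=lambda l:np.array(l)/4.5+o
sc=f([(88,206),(139,187),(168,260),(118,280)])
P=cast(d,sc,64);print(P.round(1),P.mean(0)); v=P[0]+P[1]-P[2]-P[3];print(np.degrees(np.arctan2(v[1],v[0])))
pl=f([(338,157),(438,124),(493,271),(393,306)])
P=cast(d,pl,8);print(P.round(1),P.mean(0)); v=P[0]+P[1]-P[2]-P[3];print(np.degrees(np.arctan2(v[1],v[0])),[np.linalg.norm(P[i]-P[i-1]) for i in range(4)])
w=pickle.load(open("pics/wrist0.pkl","rb"))
s,R,p=tool();c=-w["R"].T@w["t"];print("cam in tool",R.T@(c-p),"axes",(w["R"]@R).round(3))
goal([0,0,0],0)
E
```

```text
[[553.2  36.   64. ]
 [565.5   2.6  64. ]
 [517.2 -15.6  64. ]
 [504.4  17.   64. ]] [535.08757108   9.99956178  64.        ]
20.968774685423657
[[ 595.4 -135.5    8. ]
 [ 617.9 -205.1    8. ]
 [ 515.7 -238.4    8. ]
 [ 492.5 -169.6    8. ]] [ 555.35531573 -187.14368765    8.        ]
18.211402069569655 [np.float64(108.37069942862435), np.float64(73.1172382168885), np.float64(107.47404819754979), np.float64(72.65719985252771)]
cam in tool [-7.72830954e+01 -1.62467188e+02 -1.55652003e-01] axes [[-0.     0.001  1.   ]
 [ 0.952 -0.306  0.001]
 [ 0.306  0.952 -0.001]]
shift cm [ 1.000e-02  2.112e+01 -6.492e+01] turn deg [ 8.000e-02 -2.405e+01 -2.000e-02]
```

Run:
```python
from h import *
goal([502,-3,200],0.36)
```

```text
shift cm [ 45.97   1.09 -44.76] turn deg [ 8.000e-02 -4.468e+01 -3.000e-02]
```

```bash
python3 -m inch '[1,4,0,-4,0,-5,0, 1,8,0,-8,0,-10,0, 1,12,0,-12,0,-15,0, 1,16,0,-16,0,-20,0, 1,20,0,-20,0,-25,0, 1,23,0,-23,0,-30,0, 1,27,1,-27,0,-35,0, 1,31,1,-31,0,-40,0, 1,35,1,-35,0,-44.7,0, 1,39,1,-39,0,-44.7,0, 1,43,1,-42,0,-44.7,0, 1,46,1,-44.8,0,-44.7,0]'
python3 - <<'E'
from h import *
goal([502,-3,200],0.36)
E
```

```text
clock: 1.35
eef_pos: [485.4, 34.0, 201.1]
tool_rot: [-1.571, -0.0, 0.36]
force: [1.1, 2.1, 1.0]
width: 85.3
shift cm [ 0.25  0.11 -4.05] turn deg [-0.01  0.02  0.01]
```

```bash
python3 -m inch '[1,0,0,0,0,0,0, 1,0,0,0,0,0,0, 1,0,0,0,0,0,0, 1,0,0,0,0,0,0]'
python3 - <<'E'
from h import *
goal([502,-3,200],0.36)
d=snap("wrist","w1")
E
```

```text
clock: 1.75
eef_pos: [484.3, 37.9, 201.1]
tool_rot: [-1.57, 0.0, 0.364]
force: [-0.3, 0.2, 0.4]
width: 85.5
shift cm [ 0.2   0.1  -4.45] turn deg [-0.04  0.2  -0.01]
```

View pics/w1.png

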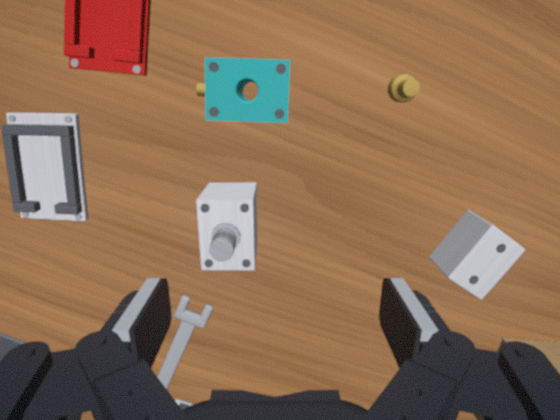

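The wrist picture shows the block top with screws around (205,208)–(249,263), the cradle at the left (5–88, 110–222), decoys above. I measure both now.

Run:
```python
from h import *
d=pickle.load(open("pics/w1.pkl","rb"));a=cv2.imread("pics/w1.png")
cv2.imwrite("pics/w1a.png",cv2.resize(a[170:280,180:280],None,fx=5.4,fy=5.4,interpolation=cv2.INTER_CUBIC))
cv2.imwrite("pics/w1b.png",cv2.resize(a[105:230,0:100],None,fx=4.8,fy=4.8,interpolation=cv2.INTER_CUBIC))
g=cv2.cvtColor(a,cv2.COLOR_BGR2GRAY).astype(float)
def dark(c,r=6):
    x,y=c;p=g[y-r:y+r+1,x-r:x+r+1];w=np.clip(150-p,0,None);yy,xx=np.mgrid[y-r:y+r+1,x-r:x+r+1]
    return [(w*xx).sum()/w.sum(),(w*yy).sum()/w.sum()]
sc=[dark(c) for c in [(205,208),(245,208),(250,263),(208,263)]];print(np.round(sc,1))
P=cast(d,sc,64);print(P.round(1),P.mean(0).round(1));v=P[2]+P[3]-P[0]-P[1];print(np.degrees(np.arctan2(v[1],v[0])),[np.linalg.norm(P[i]-P[i-1]).round(1) for i in range(4)])
v=P[1]+P[2]-P[0]-P[3];print(np.degrees(np.arctan2(v[1],v[0]))-90)
hsv=cv2.cvtColor(a,cv2.COLOR_BGR2HSV)
m=((hsv[:,:,1]<70)&(np.arange(560)[None]<100)&(np.arange(420)[:,None]>100)&(np.arange(420)[:,None]<240)).astype(np.uint8)*255
cs,_=cv2.findContours(m,0,1);c=max(cs,key=cv2.contourArea);print(cv2.minAreaRect(c))
dk=((g<90)&(m>0)).astype(np.uint8)*255;cs,_=cv2.findContours(dk,0,1);c=max(cs,key=cv2.contourArea);r=cv2.minAreaRect(c);b=cv2.boxPoints(r)
P=cast(d,b,20);print(b.round(1),P.round(1),P.mean(0),[np.linalg.norm(P[i]-P[i-1]).round(1) for i in range(4)])
```

```text
[[204.5 207.6]
 [244.1 207.5]
 [248.8 262.9]
 [208.2 262.9]]
[[520.2 -13.8  64. ]
 [508.   18.   64. ]
 [555.7  39.3  64. ]
 [568.8   5.   64. ]] [538.2  12.1  64. ]
22.55229690022057 [np.float64(52.1), np.float64(34.1), np.float64(52.2), np.float64(36.7)]
21.067089682162006
((43.818206787109375, 166.6138916015625), (115.9805679321289, 77.83206939697266), 84.49451446533203)
[[  2.8 133.8]
 [ 16.7 131.7]
 [ 27.  201.2]
 [ 13.2 203.3]] [[ 535.3 -227.7   20. ]
 [ 528.4 -213.8   20. ]
 [ 595.  -191.3   20. ]
 [ 602.8 -205.7   20. ]] [ 565.36363185 -209.59920601   20.        ] [np.float64(70.9), np.float64(15.5), np.float64(70.2), np.float64(16.4)]
```

View pics/w1a.png

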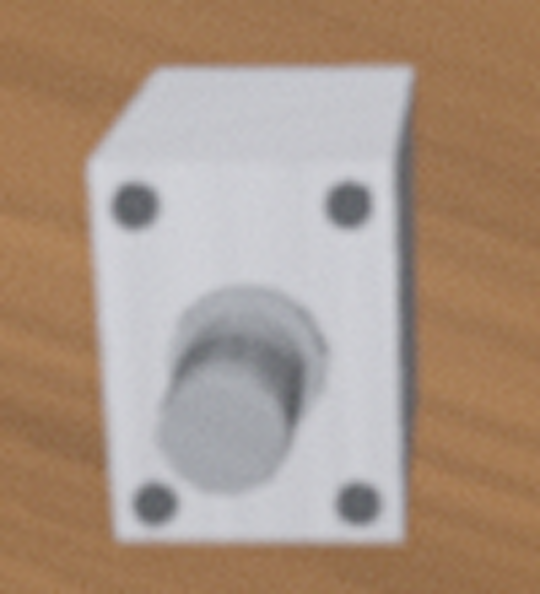

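View pics/w1b.png

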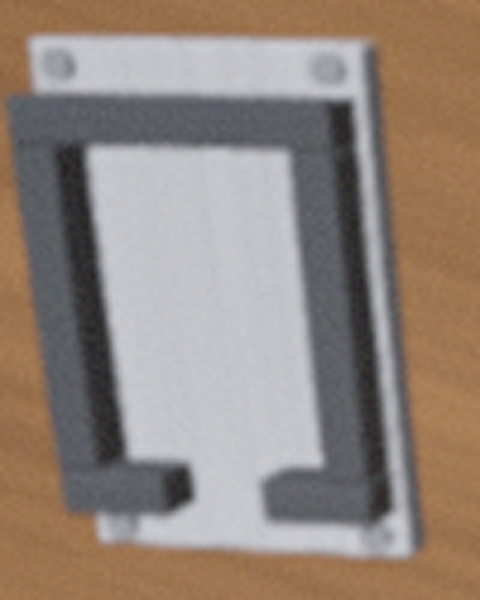

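Run:
```python
from h import *
d=pickle.load(open("pics/w1.pkl","rb"))
def rep(sc,z):
    P=cast(d,sc,z);v=P[2]+P[3]-P[0]-P[1];u=P[1]+P[2]-P[0]-P[3];print(P.mean(0).round(1),np.degrees(np.arctan2(v[1],v[0])).round(2),(np.degrees(np.arctan2(u[1],u[0]))-90).round(2),[np.linalg.norm(P[i]-P[i-1]).round(1) for i in range(4)])
rep(np.array([(135,206),(349,206),(358,503),(155,503)])/5.4+[180,170],64)
rep(np.array([(90,162),(400,160),(403,543),(115,543)])/5.4+[180,170],64)
rep(np.array([(8,97),(330,102),(372,515),(68,510)])/4.8+[0,105],20)
rep(np.array([(28,36),(367,40),(415,553),(100,543)])/4.8+[0,105],8)
print(cast(d,np.array([[225,430]])/5.4+[180,170],96))
goal([520,-199,200],0.33)
```

```text
[538.6  12.   64. ] 21.07 20.97 [np.float64(51.9), np.float64(34.0), np.float64(51.8), np.float64(34.0)]
[538.5  12.4  64. ] 20.45 21.16 [np.float64(66.7), np.float64(49.0), np.float64(66.8), np.float64(48.6)]
[ 557.8 -183.7   20. ] 17.83 19.09 [np.float64(87.8), np.float64(70.2), np.float64(85.7), np.float64(70.2)]
[ 558.2 -183.8    8. ] 17.84 18.72 [np.float64(111.0), np.float64(75.3), np.float64(109.6), np.float64(75.0)]
[[537.14889389  12.04375002  96.        ]]
shift cm [ -5.1    0.1  -23.39] turn deg [-0.03  1.92 -0.  ]
```

```bash
python3 -m inch '[1,-2,0,-4,0,2,0, 1,-3,0,-8,0,2,0, 1,-4,0,-12,0,2,0, 1,-5,0,-16,0,2,0, 1,-5,0,-20,0,2,0, 1,-5,0,-23.4,0,2,0, 1,-5,0,-23.4,0,2,0, 1,-5,0,-23.4,0,2,0, 1,-5,0,-23.4,0,2,0]'
python3 - <<'E'
from h import *
d=snap("wrist","w2");a=cv2.imread("pics/w2.png")
q=proj(d,[[558,-184,8]])[0];x,y=(int(t) for t in q);print(x,y)
x0=max(0,x-70);y0=max(0,y-75);print(x0,y0)
cv2.imwrite("pics/w2a.png",cv2.resize(a[y0:y0+148,x0:x0+140],None,fx=4,fy=4,interpolation=cv2.INTER_CUBIC))
E
```

```text
clock: 2.7
eef_pos: [520.5, -198.2, 200.9]
tool_rot: [-1.569, 0.0, 0.328]
force: [-0.0, 0.5, 0.2]
width: 85.6
276 214
206 139
```

View pics/w2a.png

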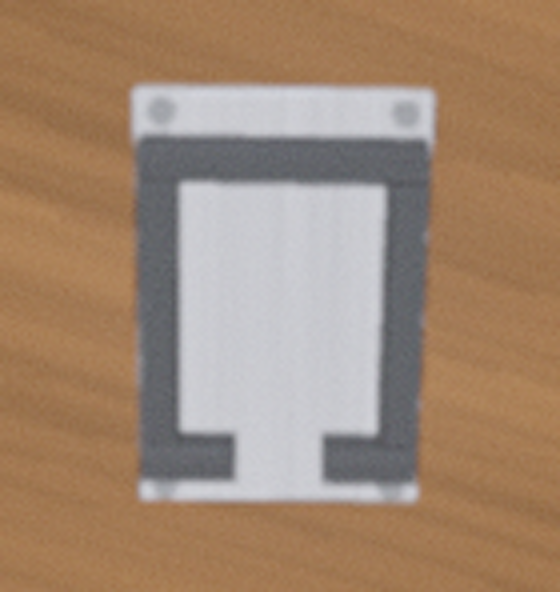

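Run:
```python
from h import *
d=pickle.load(open("pics/w2.pkl","rb"))
def rep(sc,z):
    P=cast(d,(np.array(sc)+.5)/4-.5+[206,139],z);v=P[2]+P[3]-P[0]-P[1];u=P[1]+P[2]-P[0]-P[3];print(P.mean(0).round(1),np.degrees(np.arctan2(v[1],v[0])).round(2),(np.degrees(np.arctan2(u[1],u[0]))-90).round(2),[np.linalg.norm(P[i]-P[i-1]).round(1) for i in range(4)])
rep([(140,137),(433,140),(417,482),(141,481)],20)
rep([(178,181),(389,184),(380,437),(178,435)],20)
rep([(132,87),(435,89),(417,500),(139,498)],8)
P=cast(d,(np.array([(235,434),(323,437)])+.5)/4-.5+[206,139],20);print(P.round(1),P.mean(0),np.linalg.norm(P[0]-P[1]))
```

```text
[ 557.3 -184.7   20. ] 17.72 18.43 [np.float64(89.7), np.float64(69.8), np.float64(89.3), np.float64(70.9)]
[ 556.5 -185.4   20. ] 17.93 18.11 [np.float64(66.1), np.float64(50.7), np.float64(65.9), np.float64(51.3)]
[ 557.8 -185.1    8. ] 18.16 18.42 [np.float64(110.3), np.float64(73.9), np.float64(110.4), np.float64(74.2)]
[[ 591.  -186.    20. ]
 [ 584.6 -164.6   20. ]] [ 587.79037801 -175.2887163    20.        ] 22.347865047679893
```

Run:
```python
from h import *
goal([538.4,12,150],np.radians(21))
```

```text
shift cm [ 8.47  5.13 19.32] turn deg [-0.07 -2.17 -0.01]
```

```bash
python3 -m inch '[1,2,1,4,0,-2.2,0, 1,4,2,8,0,-2.2,0, 1,6,3,12,0,-2.2,0, 1,8,4,16,0,-2.2,0, 1,8.5,5.1,19.3,0,-2.2,0, 1,8.5,5.1,19.3,0,-2.2,0, 1,8.5,5.1,19.3,0,-2.2,0, 1,8.5,5.1,19.3,0,-2.2,0, 1,8.5,5.1,19.3,0,-2.2,0]'
python3 - <<'E'
from h import *
d=snap("wrist","w3");a=cv2.imread("pics/w3.png")
cv2.imwrite("pics/w3a.png",cv2.resize(a[140:280,190:340],None,fx=4,fy=4,interpolation=cv2.INTER_CUBIC))
E
```

```text
clock: 3.65
eef_pos: [539.8, 8.0, 150.6]
tool_rot: [-1.572, -0.001, 0.362]
force: [0.2, 0.5, 0.7]
width: 85.7
```

View pics/w3a.png

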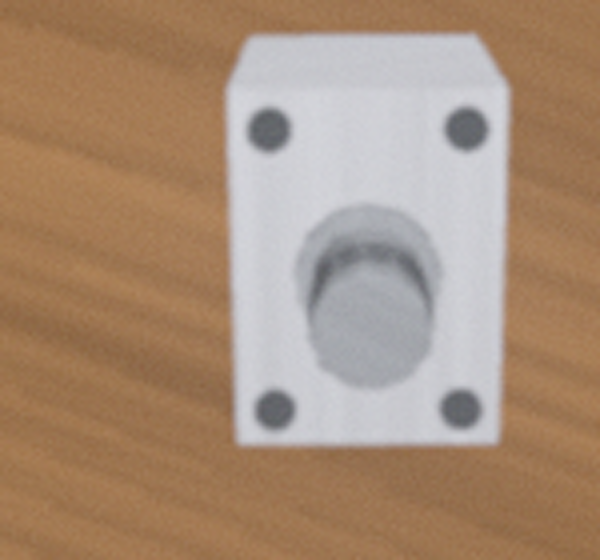

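View pics/w3.png

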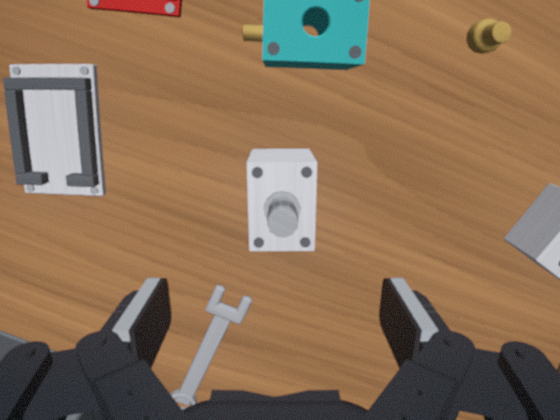

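Run:
```python
from h import *
d=pickle.load(open("pics/w3.pkl","rb"))
def rep(sc,z):
    P=cast(d,(np.array(sc)+.5)/4-.5+[190,140],z);v=P[2]+P[3]-P[0]-P[1];u=P[1]+P[2]-P[0]-P[3];print(P.mean(0).round(1),np.degrees(np.arctan2(v[1],v[0])).round(2),(np.degrees(np.arctan2(u[1],u[0]))-90).round(2),[np.linalg.norm(P[i]-P[i-1]).round(1) for i in range(4)])
rep([(269,130),(467,129),(461,409),(275,410)],64)
rep([(227,87),(510,87),(499,444),(237,445)],64)
s,R,p=tool();c=-d["R"].T@d["t"];print("cam in tool",R.T@(c-p),p)
goal([538.5,11.8,90],np.radians(21))
```

```text
[538.3  11.7  64. ] 21.08 21.11 [np.float64(52.1), np.float64(34.1), np.float64(52.1), np.float64(34.1)]
[538.   11.7  64. ] 21.0 20.91 [np.float64(66.6), np.float64(48.4), np.float64(66.4), np.float64(48.4)]
cam in tool [ -77.5611093  -162.66157938   -0.50736483] [539.76342331   8.00575541 150.47847743]
shift cm [0.01 6.05 0.4 ] turn deg [ 0.04 -0.28  0.03]
```

```bash
python3 -m inch '[1,0,3,0.4,0,-0.2,0, 1,0,6,0.4,0,-0.2,0, 1,0,8,0.4,0,-0.2,0, 1,0,10,0.4,0,-0.2,0, 1,0,11,0.4,0,-0.2,0, 1,0,12,0.4,0,-0.2,0, 1,0,12,0.4,0,-0.2,0, 1,0,12,0.4,0,-0.2,0, 1,0,12,0.4,0,-0.2,0]'
python3 - <<'E'
from h import *
goal([538.3,11.7,30],np.radians(21.05))
E
```

```text
clock: 4.6
eef_pos: [538.7, 13.2, 30.9]
tool_rot: [-1.571, -0.001, 0.367]
force: [0.2, -0.5, 0.2]
width: 85.0
shift cm [-0.1   0.09 -0.12] turn deg [ 0.02 -0.01  0.08]
```

```bash
python3 -m inch '[1,-0.1,0.1,-0.1,0,0,0, 1,-0.1,0.1,-0.1,0,0,0, 0.7,-0.1,0.1,-0.1,0,0,0, 0.62,-0.1,0.1,-0.1,0,0,0, 0.6,-0.1,0.1,-0.1,0,0,0, 0.58,-0.1,0.1,-0.1,0,0,0, 0.56,-0.1,0.1,-0.1,0,0,0, 0.54,-0.1,0.1,-0.1,0,0,0, 0.5,-0.1,0.1,-0.1,0,0,0, 0.4,-0.1,0.1,-0.1,0,0,0, 0.3,-0.1,0.1,-0.1,0,0,0, 0.2,-0.1,0.1,-0.1,0,0,0]'
python3 - <<'E'
from h import *
goal([538.3,11.7,30],np.radians(21.05)); print(ctrl.read_state()["force"])
E
```

```text
clock: 5.8
eef_pos: [537.4, 12.1, 29.5]
tool_rot: [-1.571, -0.0, 0.367]
force: [-1.3, 0.5, 5.7]
width: 46.6
shift cm [ 0.06 -0.05 -0.07] turn deg [-0.01  0.    0.01]
[-1.31434942  0.52122477  5.69691675]
```

```bash
python3 -m inch '[0,0,0,0,0,0,0, 0,0,0,0,0,0,0, 0,0,0,0,0,0,0]'
python3 - <<'E'
from h import *
print(ctrl.read_state()["force"])
d=snap("wrist","w4");d=snap("side","s4")
E
```

```text
clock: 6.1
eef_pos: [537.4, 12.1, 29.5]
tool_rot: [-1.571, -0.0, 0.368]
force: [-2.0, 0.4, 5.0]
width: 46.7
[-1.95303539  0.43688096  5.02919503]
```

View pics/w4.png

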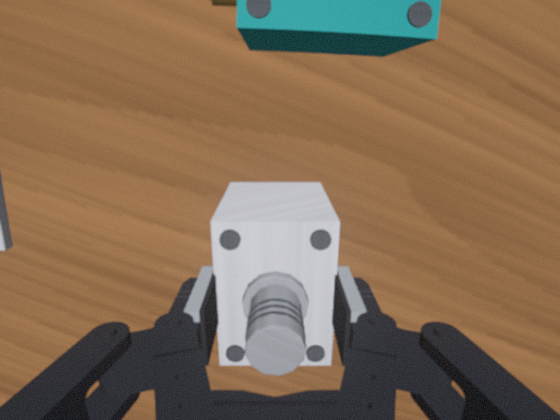

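View pics/s4.png

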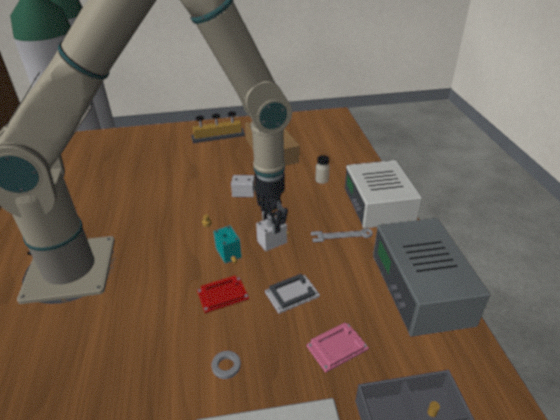

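```bash
python3 - <<'E'
from h import *
d=pickle.load(open("pics/w4.pkl","rb"))
P=cast(d,[(230.3,239.7),(320.3,239.7),(315.5,353),(235,353)],64);v=P[2]+P[3]-P[0]-P[1];u=P[1]+P[2]-P[0]-P[3];print(P.mean(0).round(1),np.degrees(np.arctan2(v[1],v[0])).round(2),(np.degrees(np.arctan2(u[1],u[0]))-90).round(2),[np.linalg.norm(P[i]-P[i-1]).round(1) for i in range(4)])
s,R,p=tool();print("block in tool",R.T@(P.mean(0)-p))
E
python3 -m inch '[0,0,-1,0,0,0,0, 0,0,-2,0,0,0,0, 0,0,-4,0,0,0,0, 0,0,-6,0,0,0,0, 0,0,-6,0,0,0,0, 0,0,-6,0,0,0,0, 0,0,-6,0,0,0,0]'
python3 - <<'E'
from h import *
print(ctrl.read_state()["force"])
d=snap("wrist","w5");a=cv2.imread("pics/w5.png")
cv2.imwrite("pics/w5a.png",cv2.resize(a[210:380,190:360],None,fx=3.5,fy=3.5,interpolation=cv2.INTER_CUBIC))
goal([557.6,-184.8,95],np.radians(18.15))
E
```

```text
[538.3  12.   64. ] 21.09 21.12 [np.float64(52.0), np.float64(33.9), np.float64(52.0), np.float64(34.2)]
block in tool [  0.70198132 -34.48627778  -0.42672009]
clock: 6.9
eef_pos: [536.3, 11.8, 88.1]
tool_rot: [-1.57, 0.002, 0.367]
force: [-0.3, 0.1, -9.2]
width: 46.4
[-0.30655256  0.13443274 -9.16531169]
shift cm [ -5.07  -0.7  -19.11] turn deg [-0.04  2.89 -0.14]
```

View pics/w5a.png

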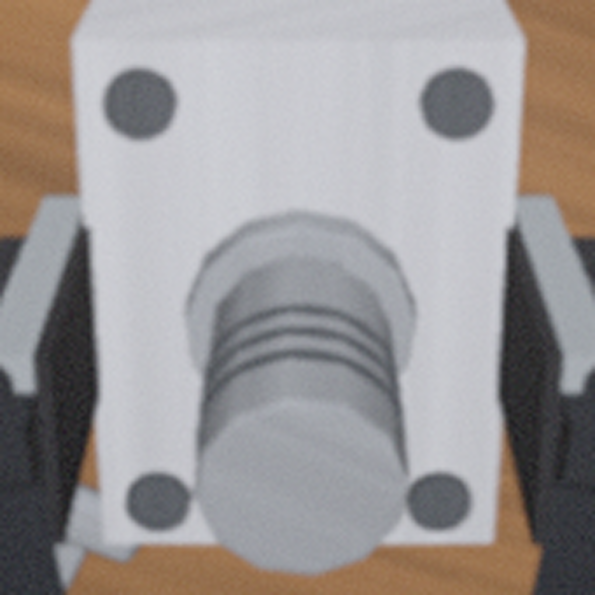

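```bash
python3 - <<'E'
from h import *
d=pickle.load(open("pics/w5.pkl","rb"))
px=(np.array([(140,103),(457,103),(439,501),(159,501)])+.5)/3.5-.5+[190,210]
s,R,p=tool()
for z in (121,122.6,124):
    P=cast(d,px,z);v=P[2]+P[3]-P[0]-P[1];u=P[1]+P[2]-P[0]-P[3];print(P.mean(0).round(1),np.degrees(np.arctan2(v[1],v[0])).round(2),(np.degrees(np.arctan2(u[1],u[0]))-90).round(2),[np.linalg.norm(P[i]-P[i-1]).round(1) for i in range(4)], (R.T@(P.mean(0)-p)).round(2))
E
python3 -m inch '[0,-1,-1,-4,0,3,0, 0,-2,-1,-8,0,3,0, 0,-3,-1,-12,0,3,0, 0,-4,-1,-15,0,3,0, 0,-5,-1,-18,0,3,0, 0,-5.1,-0.8,-19.1,0,3,0, 0,-5.1,-0.8,-19.1,0,3,0, 0,-5.1,-0.8,-19.1,0,3,0, 0,-5.1,-0.8,-19.1,0,3,0]'
python3 - <<'E'
from h import *
s,R,p=tool();print(s["force"],s["tool_rot"],p)
d=snap("wrist","w6");d=snap("side","s6");a=cv2.imread("pics/s6.png")
cv2.imwrite("pics/s6a.png",cv2.resize(a[190:330,210:370],None,fx=4,fy=4,interpolation=cv2.INTER_CUBIC))
E
```

```text
[538.   11.8 121. ] 21.15 21.09 [np.float64(52.7), np.float64(34.5), np.float64(52.7), np.float64(34.4)] [  1.47 -33.02  -0.55]
[537.1  11.4 122.6] 21.15 21.09 [np.float64(52.1), np.float64(34.1), np.float64(52.1), np.float64(34.0)] [  0.49 -34.62  -0.55]
[536.3  11.1 124. ] 21.15 21.09 [np.float64(51.5), np.float64(33.7), np.float64(51.5), np.float64(33.6)] [ -0.36 -36.02  -0.55]
clock: 7.85
eef_pos: [558.3, -182.2, 96.6]
tool_rot: [-1.569, 0.001, 0.318]
force: [0.6, 0.2, -8.6]
width: 45.9
[ 0.60631726  0.15411385 -8.60850074] [-1.56864872e+00  5.44942964e-04  3.17573636e-01] [ 558.26422461 -182.16556051   96.58620194]
```

View pics/w6.png

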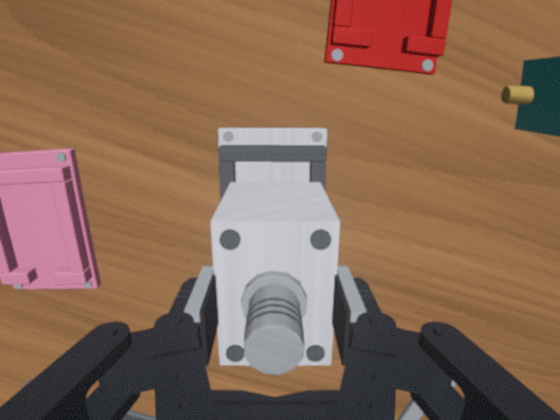

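View pics/s6a.png

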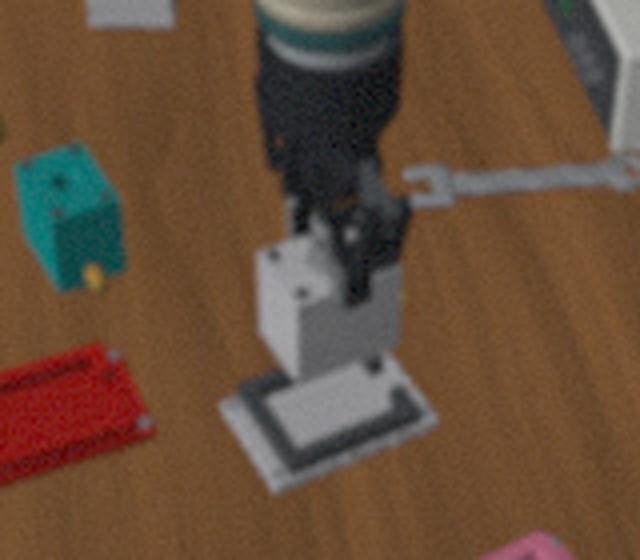

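Run:
```python
from h import *
d=pickle.load(open("pics/w6.pkl","rb"));a=cv2.imread("pics/w6.png")
cv2.imwrite("pics/w6a.png",cv2.resize(a[115:255,200:345],None,fx=4,fy=4,interpolation=cv2.INTER_CUBIC))
```

```text
(no output)
```

View pics/w6a.png

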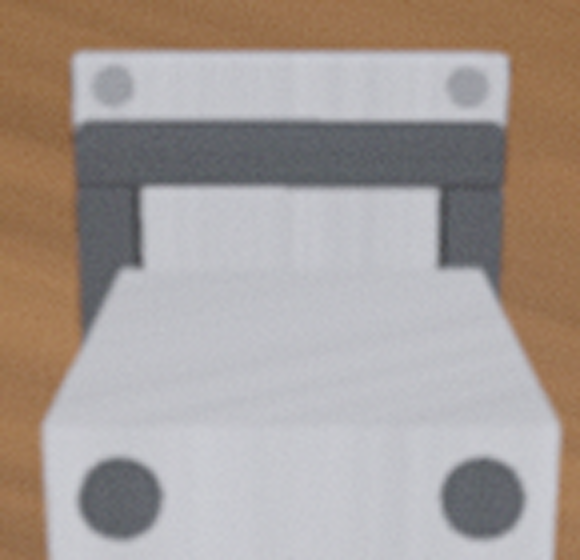

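Run:
```python
from h import *
d=pickle.load(open("pics/w6.pkl","rb"))
s,R,p=tool()
def f(l,z): 
    P=cast(d,(np.array(l)+.5)/4-.5+[200,115],z);T=(P-p)@R
    print(z,T.round(1).tolist(), "yaw off",np.degrees(np.arctan2(-(T[1]-T[0])[0],(T[1]-T[0])[2])).round(2))
zb=p[2]-29.5
f([(72,53),(509,54)],8);f([(75,123),(505,122)],20);f([(133,186),(441,186)],20);f([(118,268),(487,268)],zb);f([(43,422),(559,422)],zb+64);f([(120,498),(483,498)],zb+64)
goal([557.6,-184.8,95],np.radians(18.15))
```

```text
8 [[-56.2, 88.9, -38.6], [-56.0, 89.0, 35.0]] yaw off -0.12
20 [[-46.0, 76.9, -36.7], [-46.2, 77.0, 33.1]] yaw off 0.14
20 [[-35.6, 76.9, -27.6], [-35.6, 77.0, 23.0]] yaw off 0.01
67.43120694113021 [[-32.9, 29.5, -24.5], [-32.9, 29.5, 24.9]] yaw off 0.02
131.4312069411302 [[-33.3, -34.5, -23.8], [-33.3, -34.5, 23.8]] yaw off 0.01
131.4312069411302 [[-25.7, -34.5, -17.0], [-25.7, -34.5, 17.0]] yaw off 0.01
shift cm [-0.16  0.19 -0.17] turn deg [-0.06  0.04 -0.01]
```

```bash
python3 -m inch '[0,-0.13,1,-0.18,0,0,0, 0,-0.13,2,-0.18,0,0,0, 0,-0.13,3,-0.18,0,0,0, 0,-0.13,3.7,-0.18,0,0,0, 0,-0.13,3.7,-0.18,0,0,0, 0,-0.13,3.7,-0.18,0,0,0, 0,-0.13,3.7,-0.18,0,0,0]'
python3 - <<'E'
from h import *
s,R,p=tool();print(p,s["tool_rot"])
d=snap("wrist","w7");a=cv2.imread("pics/w7.png")
cv2.imwrite("pics/w7a.png",cv2.resize(a[115:255,200:345],None,fx=4,fy=4,interpolation=cv2.INTER_CUBIC))
goal([557.6,-184.8,37.5],np.radians(18.15))
E
```

```text
clock: 8.65
eef_pos: [558.3, -186.9, 60.4]
tool_rot: [-1.571, -0.001, 0.315]
force: [-0.3, -0.3, -6.9]
width: 46.4
[ 558.29153359 -186.88715904   60.41045785] [-1.57125217e+00 -7.94559988e-04  3.14942991e-01]
shift cm [-0.01  2.3   0.22] turn deg [ 0.03 -0.1   0.05]
```

View pics/w7a.png

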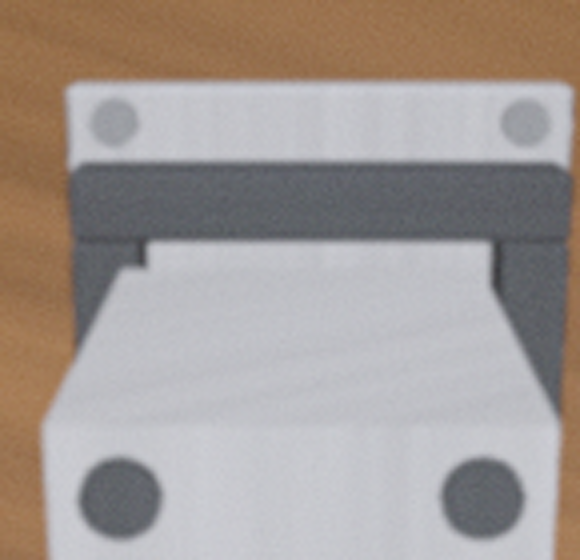

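Run:
```python
from h import *
d=pickle.load(open("pics/w7.pkl","rb"))
s,R,p=tool()
def f(l,z): 
    P=cast(d,(np.array(l)+.5)/4-.5+[200,115],z);T=(P-p)@R
    print(z,T.round(1).tolist(), "yaw off",np.degrees(np.arctan2(-(T[1]-T[0])[0],(T[1]-T[0])[2])).round(2))
zb=p[2]-29.5
f([(67,87),(573,87)],8);f([(70,165),(572,165)],20);f([(140,241),(498,241)],20);f([(118,268),(487,268)],zb);f([(43,422),(559,422)],zb+64);f([(120,498),(483,498)],zb+64)
for i in range(3): print(ctrl.read_state()["eef_pos"])
```

```text
8 [[-54.3, 52.5, -34.6], [-54.4, 52.5, 38.8]] yaw off 0.06
20 [[-44.9, 40.5, -32.7], [-44.9, 40.5, 37.0]] yaw off 0.06
20 [[-34.1, 40.5, -23.3], [-34.1, 40.5, 27.1]] yaw off 0.06
31.040510679108543 [[-32.7, 29.5, -25.2], [-32.8, 29.5, 24.3]] yaw off 0.05
95.04051067910854 [[-33.1, -34.5, -24.4], [-33.2, -34.5, 23.3]] yaw off 0.06
95.04051067910854 [[-25.6, -34.5, -17.6], [-25.6, -34.5, 16.5]] yaw off 0.06
[ 558.31850066 -186.88259106   60.54051068]
[ 558.31850066 -186.88259106   60.54051068]
[ 558.31850066 -186.88259106   60.54051068]
```

```bash
python3 -m inch '[0,0,0.3,0.25,0,0,0, 0,0,0.6,0.25,0,0,0, 0,0,0.6,0.25,0,0,0, 0,0,0.6,0.25,0,0,0, 0,0,0.6,0.25,0,0,0]'
python3 - <<'E'
from h import *
s,R,p=tool();print(p,s["tool_rot"])
d=snap("wrist","w8");a=cv2.imread("pics/w8.png")
cv2.imwrite("pics/w8a.png",cv2.resize(a[115:255,200:345],None,fx=4,fy=4,interpolation=cv2.INTER_CUBIC))
goal([557.6,-184.8,37.5],np.radians(18.15))
E
```

```text
clock: 9.2
eef_pos: [557.1, -184.5, 54.1]
tool_rot: [-1.571, -0.0, 0.315]
force: [-0.3, 0.6, -7.5]
width: 46.0
[ 557.11840619 -184.49078009   54.13578115] [-1.57091995e+00 -1.01495763e-04  3.14855713e-01]
shift cm [ 0.03  1.67 -0.04] turn deg [ 0.01 -0.1   0.01]
```

View pics/w8a.png

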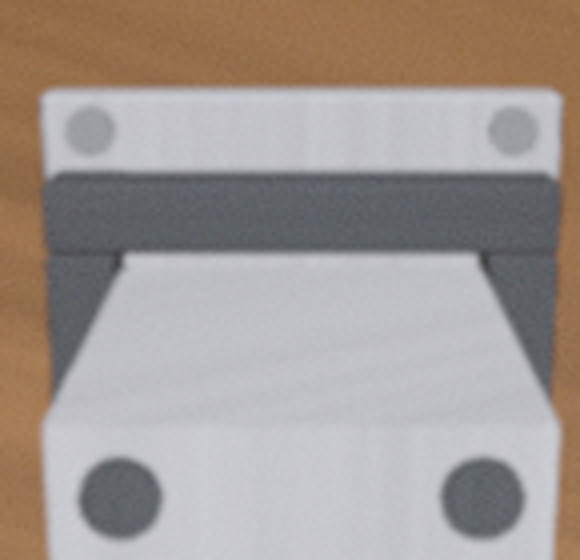

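Run:
```python
from h import *
d=pickle.load(open("pics/w8.pkl","rb"))
s,R,p=tool()
def f(l,z): 
    P=cast(d,(np.array(l)+.5)/4-.5+[200,115],z);T=(P-p)@R
    print(z,T.round(1).tolist(), "yaw off",np.degrees(np.arctan2(-(T[1]-T[0])[0],(T[1]-T[0])[2])).round(2))
zb=p[2]-29.5
f([(41,93),(561,93)],8);f([(43,175),(560,175)],20);f([(121,252),(480,252)],20);f([(118,268),(487,268)],zb);f([(43,422),(559,422)],zb+64);f([(120,498),(483,498)],zb+64)
```

```text
8 [[-54.2, 46.2, -37.4], [-54.2, 46.1, 36.0]] yaw off 0.03
20 [[-44.5, 34.2, -35.5], [-44.6, 34.1, 34.3]] yaw off 0.04
20 [[-33.9, 34.2, -25.3], [-33.9, 34.1, 23.8]] yaw off 0.04
24.658929940882715 [[-32.7, 29.5, -25.2], [-32.8, 29.5, 24.3]] yaw off 0.04
88.65892994088271 [[-33.1, -34.5, -24.5], [-33.1, -34.5, 23.3]] yaw off 0.05
88.65892994088271 [[-25.5, -34.5, -17.6], [-25.6, -34.5, 16.5]] yaw off 0.05
```

```bash
python3 -m inch '[0,0,0.3,0,0,0,0, 0,0,0.6,0,0,0,0, 0,0,0.8,0,0,0,0, 0,0,0.8,0,0,0,0, 0,0,0.8,0,0,0,0]'
python3 - <<'E'
from h import *
s,R,p=tool();print(p,s["tool_rot"],s["force"])
goal([557.12,-184.5,37.5],0.315)
E
```

```text
clock: 9.75
eef_pos: [557.0, -184.4, 45.9]
tool_rot: [-1.571, 0.0, 0.315]
force: [-0.1, 0.2, -8.1]
width: 46.2
[ 556.96160886 -184.35333316   45.9387735 ] [-1.57061889e+00  2.22322966e-04  3.14994574e-01] [-0.11695667  0.20116568 -8.08855837]
shift cm [ 0.01  0.84 -0.02] turn deg [-0.01 -0.   -0.01]
```

Block bottom is now about 16 mm up, inside the walls with no contact force. I lower the rest in small steps.

```bash
python3 -m inch '[0,0,0.2,0,0,0,0, 0,0,0.4,0,0,0,0, 0,0,0.55,0,0,0,0, 0,0,0.65,0,0,0,0, 0,0,0.7,0,0,0,0, 0,0,0.7,0,0,0,0]'
```

```text
clock: 10.35
eef_pos: [557.0, -184.4, 39.0]
tool_rot: [-1.571, 0.0, 0.315]
force: [-0.5, -0.1, -8.2]
width: 46.4
```

```bash
python3 -m inch '[0,0,0.05,0,0,0,0, 0,0,0.1,0,0,0,0, 0,0,0.1,0,0,0,0, 0,0,0.1,0,0,0,0]'
```

```text
clock: 10.75
eef_pos: [557.0, -184.4, 38.1]
tool_rot: [-1.571, 0.0, 0.315]
force: [-0.2, -0.4, -8.5]
width: 46.1
```

```bash
python3 -m inch '[0,0,0.05,0,0,0,0, 0,0,0.05,0,0,0,0, 0,0,0.05,0,0,0,0]';python3 -m inch '[0,0,0.05,0,0,0,0, 0,0,0.05,0,0,0,0, 0,0,0.05,0,0,0,0]'
```

```text
clock: 11.05
eef_pos: [557.1, -184.4, 37.6]
tool_rot: [-1.571, -0.0, 0.315]
force: [-0.3, 0.0, -9.0]
width: 46.0
clock: 11.35
eef_pos: [557.1, -184.4, 37.6]
tool_rot: [-1.571, -0.0, 0.315]
force: [-1.3, 0.6, -0.7]
width: 46.1
```

```bash
python3 -m inch '[0.55,0,0,0,0,0,0, 0.56,0,0,0,0,0,0, 0.58,0,0,0,0,0,0, 0.6,0,0,0,0,0,0, 0.65,0,0,0,0,0,0, 0.7,0,0,0,0,0,0, 0.7,0,0,0,0,0,0]'
python3 - <<'E'
from h import *
s,R,p=tool();print(p,s["tool_rot"],s["force"])
d=snap("wrist","w9");d=snap("side","s9");a=cv2.imread("pics/s9.png")
cv2.imwrite("pics/s9a.png",cv2.resize(a[210:330,220:370],None,fx=4,fy=4,interpolation=cv2.INTER_CUBIC))
E
```

```text
clock: 12.05
eef_pos: [557.2, -184.4, 37.2]
tool_rot: [-1.571, -0.0, 0.315]
force: [0.5, -0.3, -0.4]
width: 59.7
[ 557.21609498 -184.41525922   37.22112883] [-1.57097542e+00 -3.05370987e-04  3.15006232e-01] [ 0.51843911 -0.25769795 -0.38829966]
```

View pics/w9.png

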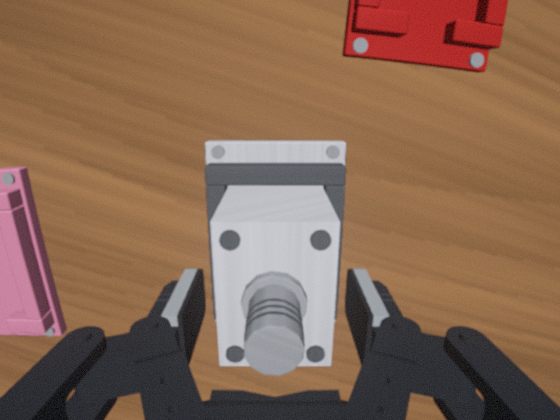

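View pics/s9a.png

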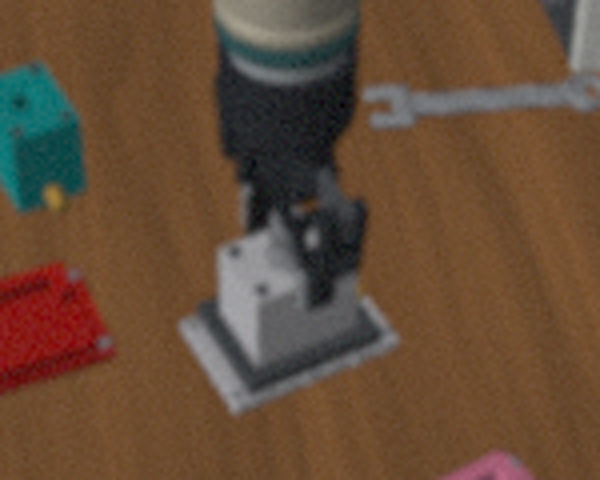

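```bash
python3 -m inch '[0.75,0,-1,0,0,0,0, 0.75,0,-2,0,0,0,0, 0.75,0,-3,0,0,0,0, 0.75,0,-4,0,0,0,0, 0.75,0,-4.4,0,0,0,0, 0.75,0,-4.4,0,0,0,0, 0.75,0,-4.4,0,0,0,0, 0.75,0,-4.4,0,0,0,0]'
python3 - <<'E'
from h import *
s,R,p=tool();print(p,s["tool_rot"],s["force"])
goal([557.3,-184.45,81],0.315)
d=snap("wrist","w10");a=cv2.imread("pics/w10.png")
E
```

```text
clock: 12.95
eef_pos: [556.6, -184.3, 80.7]
tool_rot: [-1.57, 0.001, 0.315]
force: [0.5, 0.5, 0.3]
width: 64.3
[ 556.61357254 -184.28728027   80.65642997] [-1.57024072e+00  8.32891089e-04  3.14990726e-01] [0.54406326 0.53654045 0.25976439]
shift cm [ 0.06 -0.03 -0.04] turn deg [-0.03 -0.   -0.05]
```

View pics/w10.png

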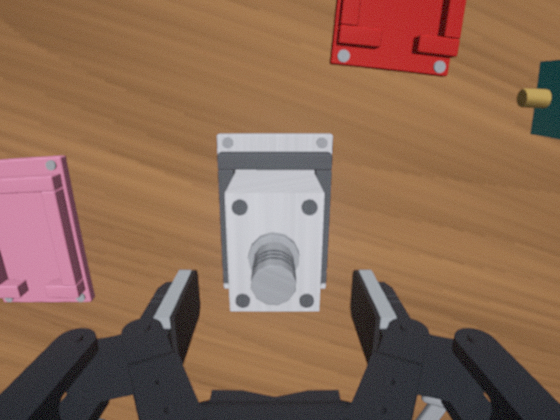

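Run:
```python
from h import *
d=pickle.load(open("pics/w10.pkl","rb"));a=cv2.imread("pics/w10.png")
s,R,p=tool()
for z in (71,72,73.5):
    P=cast(d,[(239.3,207.6),(309.5,207.4),(306.4,300),(242.8,300)],z);T=(P-p)@R;print(z,P.mean(0),T.mean(0).round(2),[np.linalg.norm(P[i]-P[i-1]).round(1) for i in range(4)])
P=cast(d,[(273.5,283)],104);print(P,(P-p)@R)
cv2.imwrite("pics/w10a.png",cv2.resize(a[120:320,200:350],None,fx=4,fy=3,interpolation=cv2.INTER_CUBIC)[:, :])
```

```text
71 [ 558.49714376 -184.52162719   71.        ] [ 1.72  9.58 -0.8 ] [np.float64(51.9), np.float64(34.5), np.float64(52.0), np.float64(34.2)]
72 [ 558.06026535 -184.6626718    72.        ] [ 1.26  8.58 -0.8 ] [np.float64(51.6), np.float64(34.3), np.float64(51.7), np.float64(34.0)]
73.5 [ 557.40494772 -184.87423872   73.5       ] [ 0.57  7.08 -0.8 ] [np.float64(51.2), np.float64(34.0), np.float64(51.3), np.float64(33.7)]
[[ 556.2438223  -185.65789596  104.        ]] [[ -0.80731388 -23.41893954  -1.1636594 ]]
```

View pics/w10a.png

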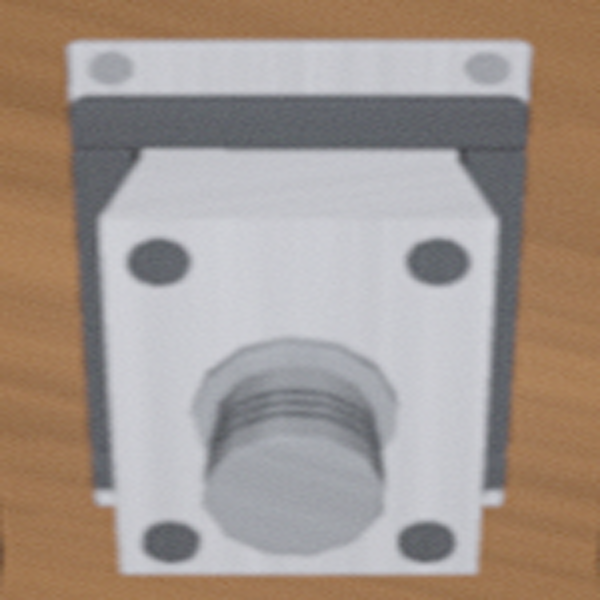

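```bash
python3 -m inch '[0.7,0,-0.05,-0.05,0,0,0, 0.6,0,-0.05,-0.05,0,0,0, 0.5,0,-0.05,-0.05,0,0,0, 0.4,0,-0.05,-0.05,0,0,0, 0.35,0,-0.05,-0.05,0,0,0, 0.3,0,-0.05,-0.05,0,0,0, 0.28,0,-0.05,-0.05,0,0,0, 0.28,0,-0.05,-0.05,0,0,0, 0.28,0,-0.05,-0.05,0,0,0]'
python3 - <<'E'
from h import *
s,R,p=tool();print(p,s["tool_rot"],s["force"])
goal([557.2,-184.7,81],0.315)
d=snap("wrist","w11");a=cv2.imread("pics/w11.png")
cv2.imwrite("pics/w11a.png",cv2.resize(a[180:340,195:355],None,fx=3.7,fy=3.7,interpolation=cv2.INTER_CUBIC))
E
```

```text
clock: 13.9
eef_pos: [557.2, -184.9, 81.6]
tool_rot: [-1.571, 0.0, 0.315]
force: [-0.1, 0.4, 0.3]
width: 24.0
[ 557.1572576 -184.8839414   81.5673326] [-1.57076987e+00  4.65193982e-05  3.14981411e-01] [-0.06492927  0.43462094  0.30772786]
shift cm [0.01 0.06 0.02] turn deg [-0. -0. -0.]
```

View pics/w11a.png

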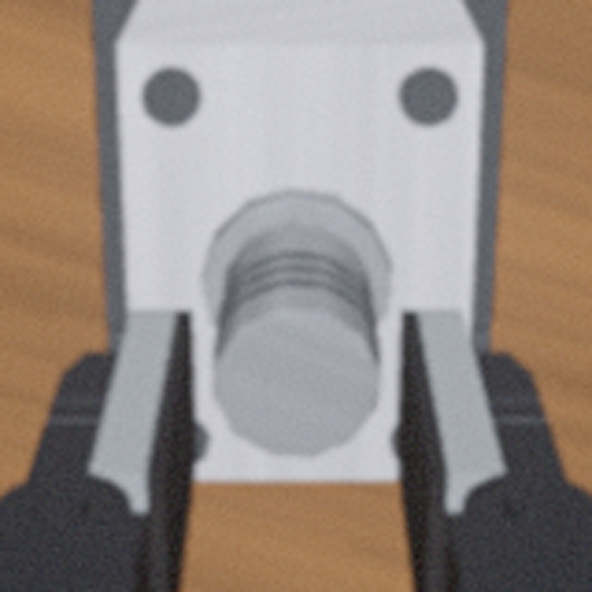

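The fingers straddle the rod evenly (pads at 190 and 402, head centred at 297 in the enlargement). I close on it.

```bash
python3 -m inch '[0.25,0,0,0,0,0,0, 0.23,0,0,0,0,0,0, 0.2,0,0,0,0,0,0, 0.15,0,0,0,0,0,0, 0.1,0,0,0,0,0,0, 0,0,0,0,0,0,0, 0,0,0,0,0,0,0, 0,0,0,0,0,0,0]'
```

```text
clock: 14.75
eef_pos: [557.3, -184.9, 81.9]
tool_rot: [-1.571, -0.0, 0.315]
force: [-1.5, 0.2, 5.3]
width: 14.0
```

```bash
python3 -m inch '[0,0,-0.1,0,0,0,0, 0,0,-0.3,0,0,0,0, 0,0,-0.5,0,0,0,0, 0,0,-0.5,0,0,0,0, 0,0,-0.5,0,0,0,0]'
python3 - <<'E'
from h import *
d=snap("wrist","w12");a=cv2.imread("pics/w12.png")
cv2.imwrite("pics/w12a.png",cv2.resize(a[130:340,195:355],None,fx=2.8,fy=2.8,interpolation=cv2.INTER_CUBIC))
E
```

```text
clock: 15.25
eef_pos: [557.1, -184.9, 86.5]
tool_rot: [-1.571, 0.0, 0.315]
force: [0.3, -1.1, -1.0]
width: 14.0
```

View pics/w12a.png

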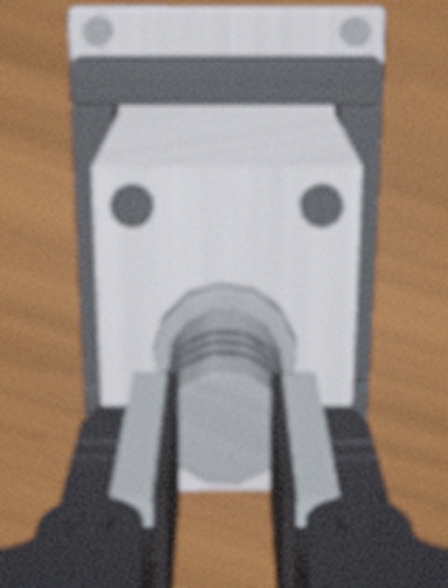

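```bash
python3 -m inch '[0,0,-0.2,0,0,0,0, 0,0,-0.5,0,0,0,0, 0,0,-0.8,0,0,0,0, 0,0,-1,0,0,0,0, 0,0,-1,0,0,0,0, 0,0,-1,0,0,0,0]'
python3 - <<'E'
from h import *
d=snap("wrist","w13");a=cv2.imread("pics/w13.png")
A=cv2.resize(a[110:340,195:355],None,fx=2.4,fy=2.4,interpolation=cv2.INTER_CUBIC)
d=snap("side","s13");b=cv2.imread("pics/s13.png")
B=cv2.resize(b[220:320,240:340],(400,400),interpolation=cv2.INTER_CUBIC)
B=cv2.copyMakeBorder(B,0,A.shape[0]-400,0,0,cv2.BORDER_CONSTANT)
cv2.imwrite("pics/c13.png",np.hstack([A,B]))
E
```

```text
clock: 15.9
eef_pos: [557.2, -184.9, 96.7]
tool_rot: [-1.571, -0.0, 0.315]
force: [0.4, 0.2, -1.1]
width: 14.1
```

View pics/c13.png

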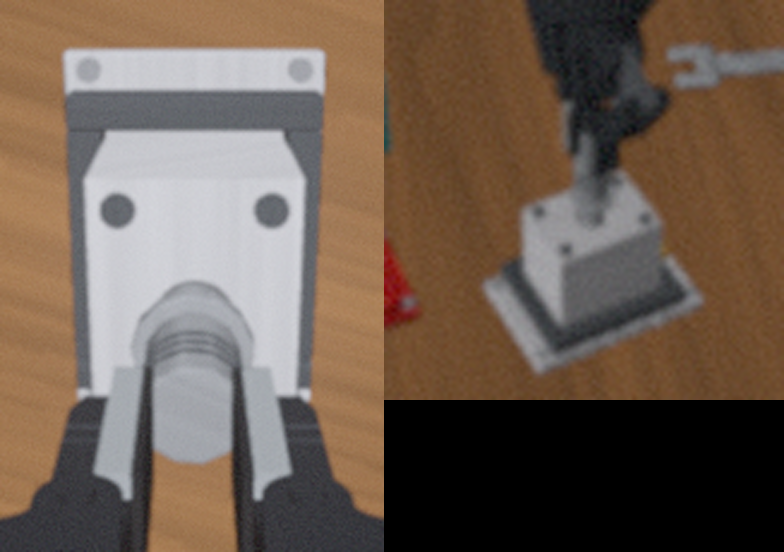

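```bash
python3 -m inch '[0,0,-0.3,0,0,0,0, 0,0,-0.7,0,0,0,0, 0,0,-1.1,0,0,0,0, 0,0,-1.4,0,0,0,0, 0,0,-1.5,0,0,0,0, 0,0,-1.5,0,0,0,0, 0,0,-1.5,0,0,0,0, 0,0,-1.5,0,0,0,0]'
python3 - <<'E'
from h import *
print(tool()[2])
d=snap("wrist","w14");a=cv2.imread("pics/w14.png")
b=cv2.imread("pics/w12.png")
f=lambda q:cv2.resize(q[200:330,225:325],None,fx=3.9,fy=3.9,interpolation=cv2.INTER_CUBIC)
cv2.imwrite("pics/c14.png",np.hstack([f(b),f(a)]))
d=snap("side","s14");b=cv2.imread("pics/s14.png")
cv2.imwrite("pics/s14a.png",cv2.resize(b[215:315,240:340],(600,600),interpolation=cv2.INTER_CUBIC))
E
```

```text
clock: 16.8
eef_pos: [557.1, -184.8, 111.4]
tool_rot: [-1.571, 0.0, 0.315]
force: [-0.3, 0.6, -0.9]
width: 14.2
[ 557.08266154 -184.8314766   111.42063163]
```

View pics/c14.png

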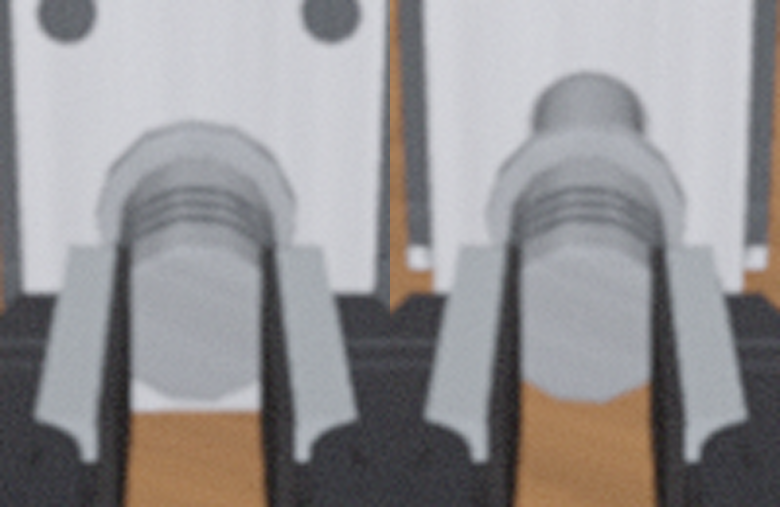

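View pics/s14a.png

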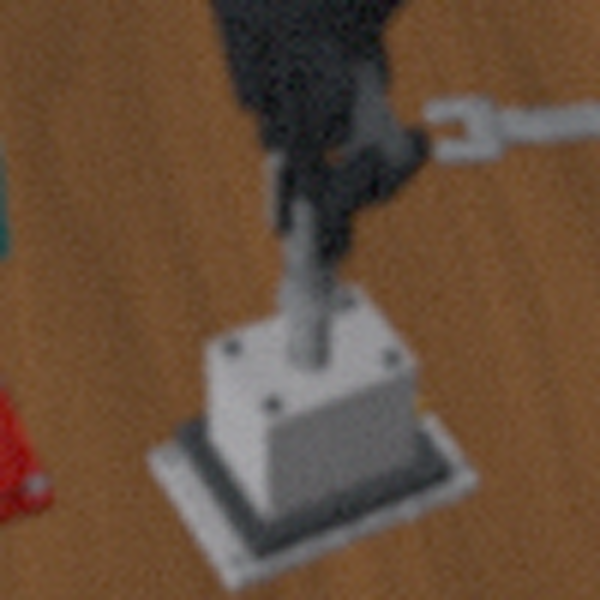

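Run:
```python
from h import *
from scipy.optimize import brentq
s,R,p=tool()
for n,dz in (("w14",0),):
    d=pickle.load(open(f"pics/{n}.pkl","rb"))
    X=lambda y,z:((cast(d,[(275.3,(y+.5)/3.9-.5+200)],z)[0]-p)@R)[0]
    for yc,yh in ((122,402),(124,402),(122,400),(124,400)):
        z=brentq(lambda z:(X(yh,z+32)-10)-(X(yc,z)+13),80,130);print("collar",z,"rx",X(yc,z)+13)
    print("rx from shank entry",[X(72,zz)+8 for zz in (71,72,73)])
    for rx in (-.5,0,.5,1): print(rx,[brentq(lambda z:X(y,z)+13-rx,70,140) for y in (122,124)],brentq(lambda z:X(402,z+32)-10-rx,70,140))
```

```text
collar 95.52908882806287 rx 3.3720758707219396
collar 94.33480585541184 rx 4.1130426900414925
collar 94.39147703019003 rx 3.8047995358827364
collar 93.18018892359736 rx 4.554076632169766
rx from shank entry [np.float64(-0.2973180136966871), np.float64(-0.6382990563976634), np.float64(-0.9792800990986379)]
-0.5 [105.70860880221286, 106.4116477678557] 101.77006232463924
0 [104.39413043014365, 105.10265902399308] 100.96416728216778
0.5 [103.07965205807443, 103.79367028013048] 100.15827223969632
1 [101.76517368600523, 102.48468153626789] 99.35237719722485
```

```bash
python3 -m inch '[0,0,-0.03,0,0,0,0, 0,0,-0.03,0,0,0,0, 0,0,-0.03,0,0,0,0, 0,0,-0.03,0,0,0,0]'
python3 - <<'E'
from h import *
s,R,p=tool();print(p,s["force"],s["width"])
a=np.mean([imaging.get_image("side")["img"][:,:,::-1].astype(float) for i in range(6)],0);d=snap("side","s15")
c=a[245:285,275:315];c=np.clip((c-40)*1.3,0,255).astype(np.uint8)
cv2.imwrite("pics/s15a.png",cv2.resize(c,(600,600),interpolation=cv2.INTER_CUBIC))
# predicted pixels on rod axis
ax=p-np.array([0,0,0]);
for z in (72,102,107,134): print(z,(proj(d,[[p[0],p[1],z]])[0]-[275,245])*15)
d=snap("wrist","w15");d=snap("top","t15")
E
```

```text
clock: 17.3
eef_pos: [557.2, -184.9, 111.9]
tool_rot: [-1.571, 0.0, 0.315]
force: [-0.7, 0.3, -2.0]
width: 13.9
[ 557.19831517 -184.87514966  111.88851157] [-0.72331362  0.34370584 -1.96176818] 13.936143530136825
72 [250.53469536 424.5767332 ]
102 [250.49212836 286.84556539]
107 [250.48449565 263.39897771]
134 [250.44044724 134.27040097]
```

View pics/s15a.png

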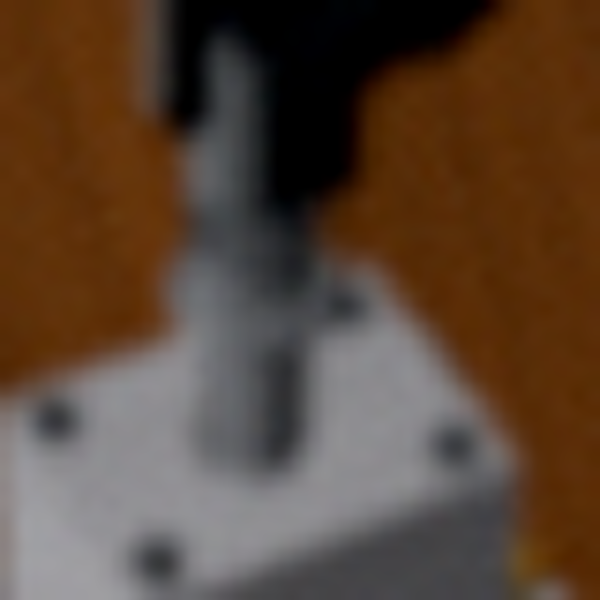

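View pics/w15.png

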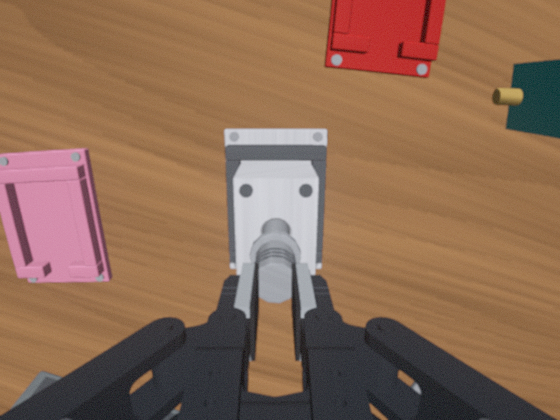

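View pics/t15.png

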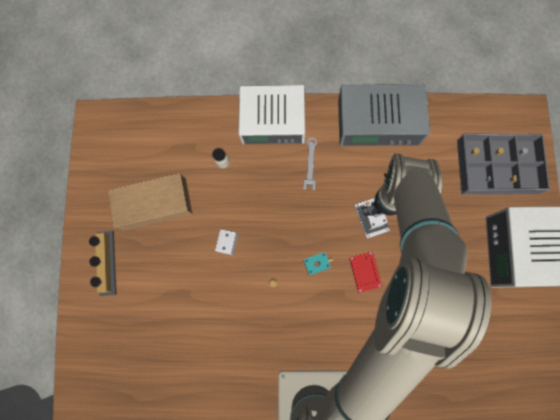

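Run:
```python
from cell import ctrl,finish_job
s=ctrl.read_state();print(s["eef_pos"],s["force"],s["clock"]);print(finish_job())
```

```text
[ 557.21014061 -184.83573134  111.86110105] [ 0.14541284 -0.97878224 -2.45682251] 17.75
the job is handed in; nothing more can be done
None
```

I set the aluminium block, with its rod, flat in the light cradle's pocket with the port at the notch side, and let go. I then gripped the rod and drew it straight up; the arm is still holding it there. I handed the job in at 17.75 s.

**Seating:** the floor took the block's weight at the expected height, and the force on the tool fell to about zero. In the last pictures the block lies level between the walls. I could not see the port in the notch directly from above.

**Rod gap:** the tool rose from 81.9 mm, where it closed on the rod, to 111.9 mm, which makes the gap 30.0 mm. The pictures show no slip of the rod in the fingers, and the collar stands clear of the block with the shank still in the bore.

**Checks that were weaker or disagreed:**
- **Side view:** a rough reading gave about 32 mm, give or take 2 mm.
- **Wrist view:** a geometric estimate was too poorly conditioned to use. It gave anything from about 21 to 34 mm.
- **Finger opening:** it read 14 mm on the 20 mm grip, and 46 mm on the 48 mm block. Both grips held.

**Bystanders:** the ones visible in the last top picture are where they were. The arm hides the flange and the pink decoy in that picture, so I could not check the flange.

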